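Index the specimen turntable to its next hole

ROBOT

A 7-joint arm with a two-finger parallel gripper is mounted at the origin on the work surface. World frame = base frame: x ahead of the robot, y to its left, z up, the work surface at z = 0. Lengths are in m, angles in rad, forces in N, time in s.
With the tool pointing down it reaches from about 0.35 to 0.9 m from the base axis. Payload 19.9 kg.
Tool frame: the origin (TCP) lies at the very end of the fingers, on their centre line; the grasp point (between the pads) lies 19 mm behind it; z points along the fingers, y is the line along which they close (so a half turn about z gives the same grasp; the last joint's range is limited). The gripper opens to 85 mm and grips with 20 to 120 N. Pads are 22 mm wide; open, the fingers measure 114 mm over their backs; the gripper's body (76 mm by 85 mm) begins 54 mm behind the grasp point. The pads swing forward as they close: fully open they stand 13 mm farther back than shut.
Start: joints at [1.173, 0.417, -0.01, 1.614, 0.005, 1.111, -0.053], TCP at [0.218, -0.586, 0.231] pointing down, gripper open.
Joint ranges: [-2.81, 2.81], [-0.39, 2.02], [-1.27, 1.25], [0.06, 2.57], [-1.19, 4.33], [0.19, 2], [-2.82, 2.82]. Speed limits (rad/s): [1.89, 1.89, 2.39, 2.39, 3.01, 3.01, 3.01].

INTERFACE

Orientations are given as [roll, pitch, yaw] about the fixed x, y, z axes, in that order (R = Rz(yaw) Ry(pitch) Rx(roll)).
In Python, from plant import robot, optics gives the robot as it stands.
- The arm moves only by the tool arm_command, never from a script. Its argument "targets" is one flat list of numbers, 5 for each row, row after row: the shift along the tool's x, y, z in units of 0.15 m (1.0 is 0.15 m), then the turn about the tool's z in units of 90 degrees (1.0 is 90 degrees), then the closure, from 0 (fully open) to 1 (shut). In form: [tx, ty, tz, twist, claw, tx, ty, tz, twist, claw, ...]. A call has 1 to 8 rows; each row is the pose to reach, as a shift and turn from the pose commanded when the call began, along the tool's axes at that moment; what a row does not reach only later rows make up. A row lasts 1/8 s, in which the tool goes at most 62.5 mm and 10.7 degrees, less where a joint would pass 70% of its speed; a pose out of reach is approached as far as the arm can. A call with a number of a shift or a turn outside -1 to 1 is refused whole. A call with a gripper value outside its range is refused whole. The fingers move at their own pace and stop on an object; "grip_force" is the grip in N (left out, the last holds). Time passes only in rows, so rows that repeat a pose let the fingers close. It gives the time, the measured TCP pose, the force, the opening and the grip force at its end, in the units of the state.
- robot.read_state(): the state, without advancing time (a new reading comes with each control period).
- optics.capture(name): name is "scene" or "top" or "wrist"; returns a dict with "img" (420x560x3 uint8, blue, green, red), "camera_matrix" (3x3 intrinsics, pixels), "extrinsics" (4x4, takes a point from camera to world coordinates). Camera axes: x right, y up, looking along -z (the intrinsics and any distortion apply to the point x, -y, -z); pixel columns grow to the right and rows downward; lengths in m; the calibration is good to about 2 mm. The wrist camera is an equidistant fisheye: a pixel r from the principal point sees the ray r / f radians off the axis. A picture is of the moment at which its call begins. There is no depth.
- robot.sign_off(): hands the job in; it is judged then, once.
Trained networks look in the newest picture that a camera, given by its name, has taken for a name from the list of things; names that differ only in an ending like _2 or _b are one class to them, and where a whole thing is asked for, a point or a joint stands for the part that bears it (a point fixed in the world has none). Each returns a list of dicts, best first, with "confidence" (0 to 1); they miss things now and then, are a little off and sometimes report something else, mostly with a low value. They report only what shows in the picture. A call takes as long as a camera call.
- optics.outline_of(camera, label): "region" (420x560 bool, what is visible of it) and "rect" ([left, top, right, bottom] in pixels, round what is visible of it).
The state is a dict: "t": time; "qpos": joint angles; "qd": joint speeds; "joint_torque": joint torques, N m; "tcp_pos": TCP position; "eef_rot": TCP orientation; "force": force on the tool from outside, world axes, zero at the start; "wrist_torque": the same for the moment, N m; "opening": opening from 0.0 (shut) to 1.0 (fully open); "grasp_force": force on a finger pad.
Only numpy, scipy, OpenCV 4.12 (cv2) and the standard library are available. Lean on these libraries where they do the work, as an engineer would, in place of code of your own. Each camera call takes 0.05 s, during which the arm holds its last target. There are 200 camera calls.

TASK

Draw the spring index pin of the specimen turntable by its knob, swing the turntable counterclockwise (seen from above) to the next hole, and let the pin drop fully home in it. The next hole's place is only roughly known, so let the pin ride on the index track and feel for it; never force the pin sideways (it may take no more than 25 N), keep the specimen box in its nest, leave everything else on the bench alone, and let go.

Things in the scene. Friction and masses are not known exactly. Their poses are not given: they have to be found in the camera images.
- index_base: Fixed dark steel base plate 300 x 260 x 20 mm carrying a raised steel index track (top 42 mm above the bench, 72 to 108 mm from the axis) made of two flat segments. Origin: centre of the plate's underside, on the turntable's vertical axis; z up, x points from the axis to the home hole.
- home_hole (a point): Mouth of the home hole, 90 mm from the axis, 42 mm above the bench, in the fixed home segment, which reaches from 20 deg clockwise to 35 deg counterclockwise of it. Both holes (there are only two) are 9.5 mm wide and go through the track.
- segment_axis (a point): Point on the turntable axis, 42 mm up. About it is clamped, tightly, the adjustable segment with the next hole, 90 mm out: anywhere from 43 to 63 deg (0.75 to 1.10 rad) counterclockwise of the home hole, differently each time, not measured. It continues the track, 0.4 mm lower, from under the home segment to 20 deg past its hole.
- spindle: Fixed short spindle that carries the turntable, index arm and pin. Origin: on the turntable's vertical axis at bench height; x points from the axis to the home hole.
- turntable (a joint): Turntable angle (rad): 0 with the pin in the home hole (the start), grows counterclockwise from above; -0.25 to 1.5. Disc 132 mm across, top 64 mm above the bench, with an index arm 26 mm wide (top at 67 mm, on it a 20 mm collar up to 75 mm) that carries the pin 90 mm from the axis. It stays where it is left; about 3 N at the knob turns it while the pin rides on the track.
- plunger (a joint): Lift of the spring index pin (m): 0 fully down, grows upward to 0.015. The 8 mm pin reaches 10 mm into the hole when down, so it clears the track above 0.010 and reads about 0.010 while riding on the track. The spring pushes it down with about 5 N at 0 and 8 N at 0.015.
- knob_top (a point): Centre of the top face of the pin's knob: an upright round black plastic knob 24 mm in diameter and 30 mm high, top 109 mm above the bench with the pin down; nothing within 25 mm beside it, 4 mm of air between knob and collar. It rises with the pin and swings with the turntable, 90 mm from the axis.
- nest (a point): Centre of the floor of the specimen nest, on the axis on top of the turntable, 64 mm above the bench: a 34 mm square inside a low brass rim 6 mm high.
- specimen: Whitish clear plastic specimen box 30 x 30 x 20 mm, 40 g, lying loose in the nest. Origin: centre of its underside.
- mouse: Bystander: black computer mouse 100 x 58 x 34 mm, loose on the bench. Origin: centre of underside.
- screwdriver: Bystander: screwdriver lying loose on the bench, along its own x. Origin: under its middle.
- jar: Bystander: small glass jar with a white cap, 44 mm wide, 50 mm high, loose on the bench. Origin: centre of underside.
- spare_box: Bystander: whitish clear plastic box 30 x 30 x 20 mm, loose on the bench, like the specimen box but not on the turntable. Origin: centre of underside.
- hex_key: Bystander: dark steel hex key 62 x 22 x 5 mm lying loose on the base plate near its edge. Origin: centre of the long leg's underside.
- collar: Bystander: small brass shouldered collar 22 mm wide, 20 mm high, loose on a corner of the base plate. Origin: centre of underside.

How it is judged:
By the outcome, as a careful person would: the job done as asked, in the order asked, and still so for the second after the job is handed in, with the robot touching nothing.
It also fails if it takes over 48 s, if anything falls off the work surface, if the arm or the gripper's body presses on something with over 40 N, if the wrist force passes 120 N, or if a joint passes its speed limit or range.

## Working session

There is one attempt and no reset: what is moved stays moved. The work goes in short steps, Python scripts to look and compute and a tool call to move; the robot and the scene stay as the last step left them, time stands still between calls to the robot, and variables do not carry over. Pictures are saved under pics/ and viewed, at most 10 in all, crops included, and the job is handed in when it is done.

Besides the shell and the picture viewer there is one more tool, called after "Emit:" in YAML: its name, and indented under it one key for each argument. arm_command: Moves the arm, as the interface text tells. Its arguments: {"type":"object","properties":{"targets":{"type":"array","items":{"type":"number"}},"grip_force":{"type":"number"}},"required":["targets"]}

```bash
mkdir -p pics; cat > h.py <<'E'
import numpy as np, cv2
from plant import robot, optics
def ray(c,u,v,fish=False):
    K=c["camera_matrix"];T=c["extrinsics"]
    x=(u-K[0,2])/K[0,0];y=(v-K[1,2])/K[1,1]
    if fish:
        r=np.hypot(x,y);s=np.sin(r)/r if r>1e-9 else 1;d=np.array([x*s,-y*s,-np.cos(r)])
    else: d=np.array([x,-y,-1.])
    return T[:3,3],T[:3,:3]@d
def atz(c,u,v,z,fish=False):
    o,d=ray(c,u,v,fish);return o+d*(z-o[2])/d[2]
def proj(c,p,fish=False):
    K=c["camera_matrix"];T=c["extrinsics"];q=T[:3,:3].T@(np.asarray(p)-T[:3,3]);x,y,z=q[0],-q[1],-q[2]
    if fish:
        r=np.hypot(x,y);t=np.arctan2(r,z);x,y=x/r*t,y/r*t
    else: x,y=x/z,y/z
    return K[0,0]*x+K[0,2],K[1,1]*y+K[1,2]
E
python3 - <<'E'
from h import *
s=robot.read_state();print(s)
ims=[]
for n in("top","scene"):
    c=optics.capture(n);ims.append(c["img"]);print(n,c["camera_matrix"].round(1).tolist(),c["extrinsics"].round(3).tolist())
    for l,z in(("knob_top",.109),("specimen",.084),("index_base",.02),("turntable",.064),("hex_key",.025),("collar",.04)):
        for r in optics.outline_of(n,l)[:2]:
            ys,xs=np.nonzero(r["region"]);print(l,round(r["confidence"],2),np.round(r["rect"]),atz(c,xs.mean(),ys.mean(),z).round(3))
    cv2.imwrite(f"pics/{n}.png",c["img"])
E
```

```text
{'t': 0.0, 'qpos': array([ 1.1734977 ,  0.41797894, -0.01030959,  1.61417445,  0.00469399,
        1.1106941 , -0.05302058]), 'qd': array([ 3.96184839e-04, -3.04983559e-04, -9.06042872e-04,  6.33281917e-04,
       -1.59260403e-03, -1.69447841e-03, -5.73609293e-05]), 'joint_torque': array([-4.73267737e-04, -8.64457083e+01,  6.78040199e-01, -4.34909463e+01,
        1.90154754e-02,  7.25881677e-03, -5.04395382e-05]), 'tcp_pos': array([ 0.2175861 , -0.58553141,  0.23065702]), 'eef_rot': array([-3.14036460e+00,  8.37307439e-05,  3.55789696e-01]), 'force': array([-0.18780757,  0.10979443, -0.82426073]), 'wrist_torque': array([ 0.00611374, -0.03751533,  0.0233892 ]), 'grasp_force': 0.0, 'opening': 1.0012800140012779}
top [[466.2, 0.0, 281.9], [0.0, 466.2, 219.8], [0.0, 0.0, 1.0]] [[0.007, 0.993, -0.118, 0.399], [-1.0, 0.008, 0.01, 0.012], [0.011, 0.118, 0.993, 1.321], [0.0, 0.0, 0.0, 1.0]]
knob_top 0.38 [301. 197. 311. 204.] [ 0.597 -0.06   0.109]
specimen 0.66 [268. 211. 279. 224.] [0.555 0.019 0.084]
index_base 0.62 [208. 157. 347. 287.] [0.553 0.019 0.02 ]
turntable 0.81 [251. 192. 310. 241.] [0.56  0.012 0.064]
hex_key 0.58 [236. 178. 250. 195.] [0.646 0.107 0.025]
collar 0.67 [251. 193. 312. 241.] [0.563 0.011 0.04 ]
scene [[403.6, 0.0, 275.8], [0.0, 403.6, 196.8], [0.0, 0.0, 1.0]] [[-0.054, -0.633, 0.772, 1.395], [0.998, -0.023, 0.05, 0.051], [-0.014, 0.774, 0.633, 0.802], [0.0, 0.0, 0.0, 1.0]]
knob_top 0.57 [249. 206. 261. 228.] [ 0.617 -0.06   0.109]
index_base 0.76 [223. 187. 354. 279.] [0.6   0.019 0.02 ]
turntable 0.7 [246. 196. 312. 231.] [0.574 0.004 0.064]
hex_key 0.49 [307. 241. 329. 255.] [0.649 0.107 0.025]
collar 0.24 [246. 197. 307. 233.] [0.549 0.004 0.04 ]
```

View pics/top.png

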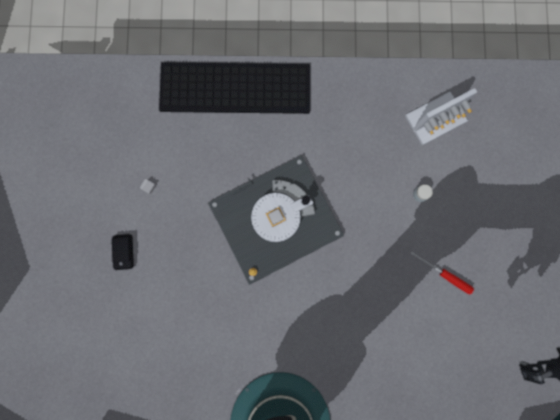

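View pics/scene.png

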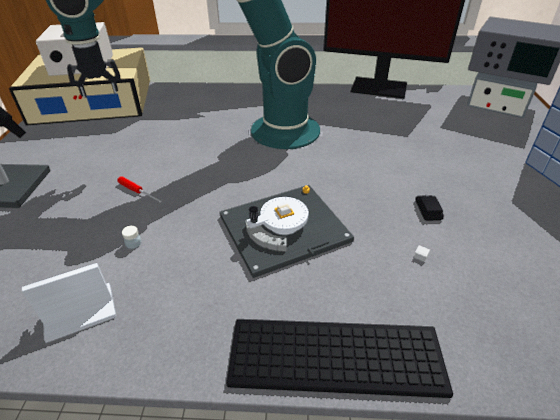

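The top image shows the plate centred near (277,218), the knob at (306,200) and the track arc running up and left (CCW) from it. The scene view agrees, with the knob at (254,213). The knob-to-axis distance comes out at 89.5 mm, against 90 mm expected. I'm moving in now.

Emit:
arm_command:
  targets: [0.3, -0.2, 0, 0, 0, 0.6, -0.4, 0, 0, 0, 0.88, -0.63, 0, 0, 0, 0.88, -0.63, 0, 0, 0]
  grip_force: 25

```text
t: 1.2
tcp_pos: [0.3111, -0.4481, 0.2317]
eef_rot: [-3.142, -0.001, 0.361]
force: [0.0, -1.0, -0.7]
opening: 1.001
grasp_force: 0.0
```

Emit:
arm_command:
  targets: [0.3, -0.2, 0, 0, 0, 0.6, -0.4, 0, 0, 0, 0.88, -0.63, 0, 0, 0, 0.88, -0.63, 0, 0, 0]

```text
t: 1.7
tcp_pos: [0.4013, -0.314, 0.2315]
eef_rot: [-3.141, -0.001, 0.361]
force: [-0.4, -1.0, -1.1]
opening: 0.998
grasp_force: 0.0
```

Emit:
arm_command:
  targets: [0.3, -0.2, 0, 0, 0, 0.6, -0.4, 0, 0, 0, 0.88, -0.63, 0, 0, 0, 0.88, -0.63, 0, 0, 0]

```text
t: 2.2
tcp_pos: [0.4917, -0.1796, 0.2313]
eef_rot: [-3.141, -0.001, 0.36]
force: [-1.2, -1.3, -0.2]
opening: 1.0
grasp_force: 0.0
```

Emit:
arm_command:
  targets: [0.2, -0.1, 0, 0.1, 0, 0.4, -0.3, 0, 0.2, 0, 0.6, -0.45, 0, 0.3, 0, 0.7, -0.5, 0, 0.4, 0, 0.7, -0.5, 0, 0.5, 0, 0.7, -0.5, 0, 0.6, 0, 0.7, -0.5, 0, 0.7, 0, 0.7, -0.5, 0, 0.8, 0]

```text
t: 3.2
tcp_pos: [0.5623, -0.0774, 0.2312]
eef_rot: [3.141, -0.0, -0.908]
force: [0.5, 0.2, 0.1]
opening: 1.0
grasp_force: 0.0
```

```bash
python3 - <<'E'
from h import *
s=robot.read_state();print(s["qpos"].round(3),s["tcp_pos"],s["eef_rot"])
c=optics.capture("wrist");print(c["camera_matrix"].round(1).tolist(),c["extrinsics"].round(3).tolist())
for l,z in(("knob_top",.109),("specimen",.084),("nest",.07),("index_base",.02),("turntable",.064),("home_hole",.042)):
    for r in optics.outline_of("wrist",l)[:2]:
        ys,xs=np.nonzero(r["region"]);print(l,round(r["confidence"],2),np.round(r["rect"]),atz(c,xs.mean(),ys.mean(),z,True).round(4))
cv2.imwrite("pics/w1.png",c["img"]);np.save("w1.npy",c,allow_pickle=True)
E
```

```text
[ 0.19   0.319 -0.133  1.756  0.048  1.069 -2.438] [ 0.56232878 -0.07742927  0.23120184] [ 3.14106266e+00 -3.29510629e-04 -9.08305307e-01]
[[325.2, 0.0, 279.9], [0.0, 325.2, 207.3], [0.0, 0.0, 1.0]] [[-0.788, 0.582, 0.202, 0.615], [-0.616, -0.744, -0.258, -0.144], [0.0, -0.328, 0.945, 0.374], [0.0, 0.0, 0.0, 1.0]]
knob_top 0.68 [222. 165. 254. 203.] [ 0.6    -0.0662  0.109 ]
specimen 0.82 [211. 244. 246. 279.] [0.5592 0.0119 0.084 ]
nest 0.76 [174. 158. 293. 303.] [ 0.5665 -0.0035  0.07  ]
index_base 0.95 [137.  99. 367. 344.] [ 0.5715 -0.0301  0.02  ]
turntable 0.78 [172. 156. 290. 306.] [ 0.5652 -0.0008  0.064 ]
```

View pics/w1.png

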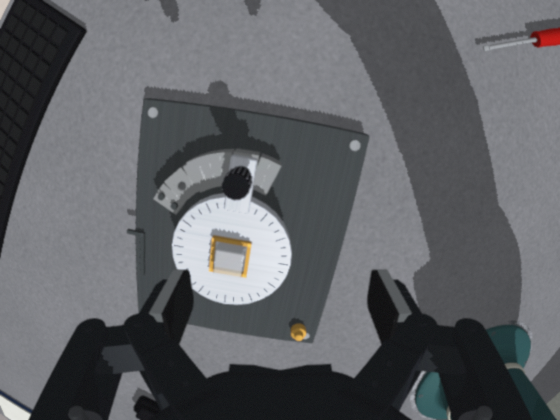

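The wrist view shows the knob at (237,183), the disc centred at (232,250), and dark spots on the adjustable segment near (181,187) and (168,205). I'll zoom in and fit the geometry.

```bash
python3 - <<'E'
from h import *
from scipy.optimize import least_squares
c=np.load("w1.npy",allow_pickle=True).item()
im=c["img"]
# disc edge: bright low-saturation pixels, points to z=.064
hsv=cv2.cvtColor(im,cv2.COLOR_BGR2HSV);m=((hsv[...,2]>140)&(hsv[...,1]<60)).astype(np.uint8)
m[:200]=0;m[320:]=0;m[:,:165]=0;m[:,300:]=0
cs,_=cv2.findContours(m,cv2.RETR_EXTERNAL,cv2.CHAIN_APPROX_NONE);k=max(cs,key=len)[:,0]
P=np.array([atz(c,u,v,.064,True)[:2] for u,v in k if v>205])
f=least_squares(lambda p:np.hypot(P[:,0]-p[0],P[:,1]-p[1])-p[2],[.56,.01,.066],loss="soft_l1",f_scale=.001)
print("disc",f.x.round(4))
# knob dark blob
g=cv2.cvtColor(im,cv2.COLOR_BGR2GRAY)
A=f.x[:2]
for u,v in((237,178),(181,187),(172,200),(168,205),(160,197)):
    for z in(.042,.109):
        p=atz(c,u,v,z,True)[:2]-A;print(u,v,z,"r",np.hypot(*p).round(4),"ang",np.degrees(np.arctan2(p[1],p[0])).round(1))
cv2.imwrite("pics/w1c.png",cv2.resize(im[135:275,140:300],None,fx=4.2,fy=4.2,interpolation=cv2.INTER_CUBIC))
E
```

```text
disc [0.5574 0.0163 0.0654]
237 178 0.042 r 0.0798 ang -58.0
237 178 0.109 r 0.0975 ang -62.3
181 187 0.042 r 0.0886 ang -14.2
181 187 0.109 r 0.0943 ang -31.8
172 200 0.042 r 0.0863 ang -1.7
172 200 0.109 r 0.0875 ang -23.2
168 205 0.042 r 0.0872 ang 3.5
168 205 0.109 r 0.0858 ang -19.1
160 197 0.042 r 0.0997 ang 1.9
160 197 0.109 r 0.0959 ang -18.1
```

View pics/w1c.png

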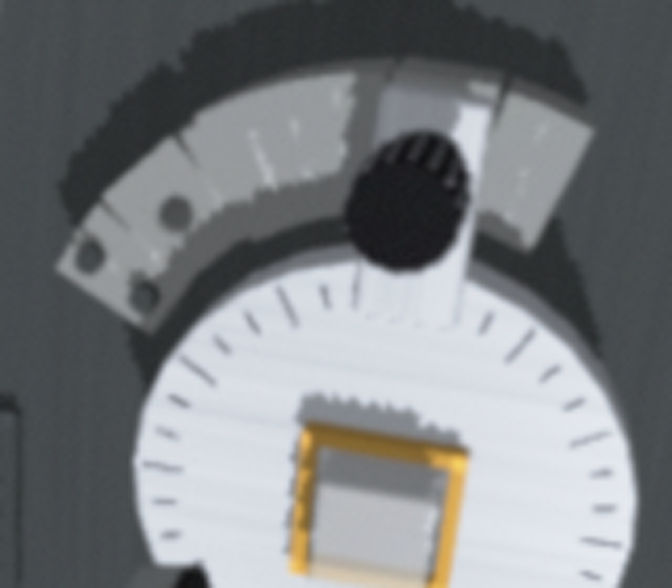

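The crop shows the next hole at crop (176,213), i.e. px (181.9,185.7). The knob's top face is centred at crop (404,222), i.e. px (236.2,187.9). The two smaller spots at the segment's end are clamp screws.

```bash
python3 - <<'E'
from h import *
c=np.load("w1.npy",allow_pickle=True).item()
A=np.array([.5574,.0163])
for u,v,z in((236.2,187.9,.109),(181.9,185.7,.0416)):
    q=atz(c,u,v,z,True)[:2];p=q-A;print(q.round(4),np.hypot(*p).round(4),np.degrees(np.arctan2(p[1],p[0])).round(1))
K=atz(c,236.2,187.9,.109,True)[:2]
s=robot.read_state();y=s["eef_rot"][2];d=K-s["tcp_pos"][:2]
print("move units",d@[np.cos(y),np.sin(y)]/.15,d@[np.sin(y),-np.cos(y)]/.15, y)
E
```

```text
[ 0.5982 -0.0626] 0.0888 -62.6
[ 0.6433 -0.0071] 0.0891 -15.2
move units 0.07963098069219537 -0.24175505060548136 -0.8989790818809709
```

Emit:
arm_command:
  targets: [0.08, -0.24, 0.1, 0.1, 0, 0.08, -0.24, 0.3, 0.12, 0, 0.08, -0.24, 0.5, 0.12, 0, 0.08, -0.24, 0.6, 0.12, 0, 0.08, -0.24, 0.6, 0.12, 0.4, 0.08, -0.24, 0.6, 0.12, 0.4, 0.08, -0.24, 0.6, 0.12, 0.4]

```text
t: 4.42
tcp_pos: [0.5986, -0.0624, 0.1424]
eef_rot: [-3.14, -0.001, -1.089]
force: [1.3, -0.2, 0.8]
opening: 0.6
grasp_force: 0.0
```

```bash
python3 - <<'E'
from h import *
s=robot.read_state();print(s["tcp_pos"],s["eef_rot"],s["qpos"][6],s["opening"])
c=optics.capture("wrist");im=c["img"].copy()
K=[.5982,-.0626,.109]
for r in optics.outline_of("wrist","knob_top")[:1]:print(r["confidence"],r["rect"])
print("knob proj",proj(c,K,True),"tcp axis at .109",proj(c,[*s["tcp_pos"][:2],.109],True))
np.save("w2.npy",c,allow_pickle=True)
u,v=map(int,proj(c,K,True));u=max(80,min(480,u));v=max(75,min(345,v))
print(u-80,v-75);cv2.imwrite("pics/w2c.png",cv2.resize(im[v-75:v+75,u-80:u+80],None,fx=4,fy=4,interpolation=cv2.INTER_CUBIC))
E
```

```text
[ 0.59862462 -0.0624202   0.14236452] [-3.14025246e+00 -8.08712256e-04 -1.08923982e+00] -2.655880072542836 0.6002873954430836
0.72 [259.3, 209.7, 300.4, 262.2]
knob proj (np.float64(281.3647458790231), np.float64(244.764614239459)) tcp axis at .109 (np.float64(280.59723855101566), np.float64(244.70734104325763))
201 169
```

View pics/w2c.png

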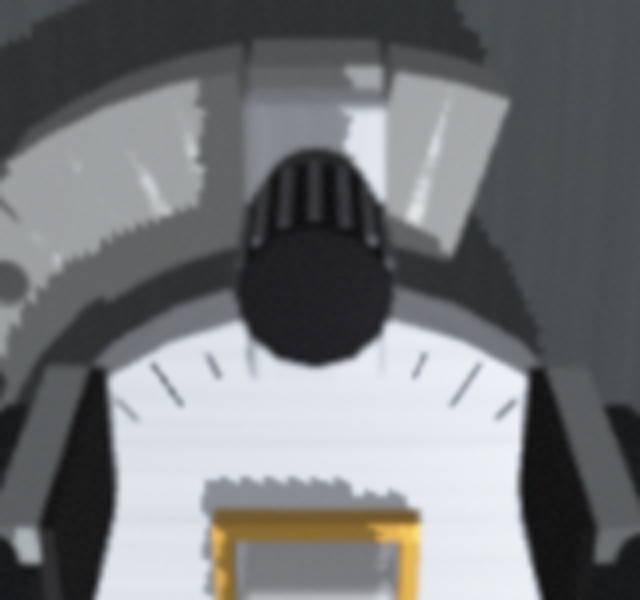

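The knob's top face is at crop (315,297), about 0.5 mm from the tool axis, and the fingers sit symmetrically around it. I'm descending and closing gently.

Emit:
arm_command:
  targets: [0, 0, 0.15, 0, 0.5, 0, 0, 0.3, 0, 0.5, 0, 0, 0.4, 0, 0.55, 0, 0, 0.4, 0, 0.6, 0, 0, 0.4, 0, 0.65, 0, 0, 0.4, 0, 0.65]
  grip_force: 20

```text
t: 5.28
tcp_pos: [0.5986, -0.0623, 0.0821]
eef_rot: [-3.141, -0.001, -1.089]
force: [0.0, -0.5, -0.5]
opening: 0.356
grasp_force: 0.0
```

Emit:
arm_command:
  targets: [0, 0, 0, 0, 0.68, 0, 0, 0, 0, 0.7, 0, 0, 0, 0, 0.72, 0, 0, 0, 0, 0.74, 0, 0, 0, 0, 0.76]

```text
t: 5.9
tcp_pos: [0.5984, -0.0623, 0.0815]
eef_rot: [-3.141, -0.0, -1.089]
force: [-0.1, 0.7, 4.5]
opening: 0.27
grasp_force: 19.7
```

Emit:
arm_command:
  targets: [0, 0, 0, 0, 0.8, 0, 0, -0.03, 0, 0.8, 0, 0, -0.06, 0, 0.8, 0, 0, -0.085, 0, 0.8, 0, 0, -0.085, 0, 0.8]
  grip_force: 40

```text
t: 6.52
tcp_pos: [0.5979, -0.0623, 0.0941]
eef_rot: [3.141, 0.0, -1.089]
force: [1.6, -0.5, -8.4]
opening: 0.266
grasp_force: 39.5
```

```bash
python3 - <<'E'
from h import *
A=np.array([.5574,.0163]);s=robot.read_state();print(s["tcp_pos"],s["eef_rot"],s["force"])
P=s["tcp_pos"][:2];y=s["eef_rot"][2]
d=P-A;print(np.hypot(*d),np.arctan2(d[1],d[0]),y)
# arc about axis at r=.09 behind tool x
for a in(5,10,15,20,25,30,35,38,40,42):
    t=np.radians(a);print(a,"tx %.3f ty %.3f tw %.3f"%(.09*(np.cos(t)-1)/.15,-.09*np.sin(t)/.15,-a/90))
E
```

```text
[ 0.59789897 -0.06234396  0.09407805] [ 3.14125606e+00  2.18273978e-04 -1.08936406e+00] [ 1.63067562 -0.5313794  -8.38002009]
0.0884592496892646 -1.095247639628687 -1.0893640558140323
5 tx -0.002 ty -0.052 tw -0.056
10 tx -0.009 ty -0.104 tw -0.111
15 tx -0.020 ty -0.155 tw -0.167
20 tx -0.036 ty -0.205 tw -0.222
25 tx -0.056 ty -0.254 tw -0.278
30 tx -0.080 ty -0.300 tw -0.333
35 tx -0.109 ty -0.344 tw -0.389
38 tx -0.127 ty -0.369 tw -0.422
40 tx -0.140 ty -0.386 tw -0.444
42 tx -0.154 ty -0.401 tw -0.467
```

Emit:
arm_command:
  targets: [-0.002, -0.052, 0, -0.056, 0.8, -0.009, -0.104, 0, -0.111, 0.8, -0.02, -0.155, 0, -0.167, 0.8, -0.036, -0.205, 0, -0.222, 0.8, -0.056, -0.254, 0, -0.278, 0.8, -0.08, -0.3, 0, -0.333, 0.8, -0.109, -0.344, 0, -0.389, 0.8, -0.127, -0.369, 0, -0.422, 0.8]

```text
t: 7.52
tcp_pos: [0.6383, -0.0201, 0.0937]
eef_rot: [3.141, 0.0, -0.424]
force: [2.4, -2.2, -6.6]
opening: 0.268
grasp_force: 39.6
```

Emit:
arm_command:
  targets: [0, 0, 0, 0, 0.8, 0, 0, 0, 0, 0.8]

```text
t: 7.78
tcp_pos: [0.6383, -0.0201, 0.0939]
eef_rot: [3.142, 0.0, -0.428]
force: [3.6, -0.9, -7.2]
opening: 0.27
grasp_force: 39.7
```

```bash
python3 - <<'E'
from h import *
A=np.array([.5574,.0163]);s=robot.read_state();print(s["tcp_pos"],s["eef_rot"],s["force"])
d=s["tcp_pos"][:2]-A;print(np.hypot(*d),np.degrees(np.arctan2(d[1],d[0])),np.degrees(s["eef_rot"][2]))
E
```

```text
[ 0.63831376 -0.02005995  0.09392436] [ 3.14156677e+00  3.77466911e-05 -4.27901632e-01] [ 3.62510361 -0.87506507 -7.22328641]
0.08870784658777789 -24.197563695726714 -24.516957554110032
```

Emit:
arm_command:
  targets: [0, 0, 0.009, 0, 0.8, 0, 0, 0.018, 0, 0.8, 0, 0, 0.018, 0, 0.71, 0, 0, 0.018, 0, 0.69, 0, 0, 0.018, 0, 0.69, 0, 0, 0.035, 0, 0.69, 0, 0, 0.05, 0, 0.69, 0, 0, 0.05, 0, 0.69]
  grip_force: 20

```text
t: 8.78
tcp_pos: [0.6382, -0.0198, 0.0862]
eef_rot: [3.141, 0.001, -0.426]
force: [-0.0, -0.2, -0.1]
opening: 0.311
grasp_force: 0.0
```

```bash
python3 - <<'E'
from h import *
A=np.array([.5574,.0163]);s=robot.read_state()
d=s["tcp_pos"][:2]-A;print(np.degrees(np.arctan2(d[1],d[0])),s["force"],s["opening"])
c=optics.capture("wrist");u,v=map(int,proj(c,[*s["tcp_pos"][:2],.119],True))
cv2.imwrite("pics/w3.png",cv2.resize(c["img"][v-75:v+75,u-80:u+80],None,fx=4,fy=4,interpolation=cv2.INTER_CUBIC))
for a in(2,4,6,8,10,12,14,16,18):
    t=np.radians(a);print(a,"tx %.3f ty %.3f tw %.3f"%(.0895*(np.cos(t)-1)/.15,-.0895*np.sin(t)/.15,-a/90))
E
```

```text
-24.07843801241188 [-0.01321129 -0.16091734 -0.11142141] 0.3107766679952219
2 tx -0.000 ty -0.021 tw -0.022
4 tx -0.001 ty -0.042 tw -0.044
6 tx -0.003 ty -0.062 tw -0.067
8 tx -0.006 ty -0.083 tw -0.089
10 tx -0.009 ty -0.104 tw -0.111
12 tx -0.013 ty -0.124 tw -0.133
14 tx -0.018 ty -0.144 tw -0.156
16 tx -0.023 ty -0.164 tw -0.178
18 tx -0.029 ty -0.184 tw -0.200
```

View pics/w3.png

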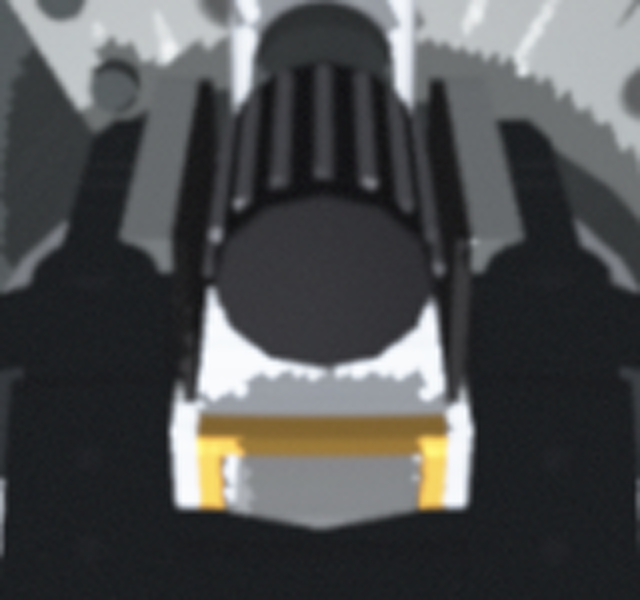

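The knob is caged with about 1.5 mm clearance each side, at crop (325,280), and the pin is riding on the track. I'm now pushing CCW in small steps and watching the force.

Emit:
arm_command:
  targets: [0, -0.01, 0, -0.011, 0.69, 0, -0.021, 0, -0.022, 0.69, 0, -0.031, 0, -0.033, 0.69, -0.001, -0.042, 0, -0.044, 0.69, -0.001, -0.042, 0, -0.044, 0.69]

```text
t: 9.45
tcp_pos: [0.6409, -0.0138, 0.0865]
eef_rot: [-3.141, -0.0, -0.357]
force: [-1.2, -2.6, -0.4]
opening: 0.308
grasp_force: 1.2
```

Emit:
arm_command:
  targets: [0, -0.006, 0, -0.006, 0.69, 0, -0.012, 0, -0.012, 0.69, 0, -0.018, 0, -0.018, 0.69]

```text
t: 9.82
tcp_pos: [0.6417, -0.0115, 0.0865]
eef_rot: [3.142, 0.0, -0.328]
force: [-1.6, -3.2, -0.2]
opening: 0.308
grasp_force: 2.1
```

Emit:
arm_command:
  targets: [0, -0.005, 0, -0.006, 0.69, 0, -0.01, 0, -0.012, 0.69]

```text
t: 10.07
tcp_pos: [0.6422, -0.01, 0.0865]
eef_rot: [-3.142, 0.0, -0.31]
force: [-1.9, -2.5, -1.6]
opening: 0.312
grasp_force: 2.0
```

Emit:
arm_command:
  targets: [0, -0.005, 0, -0.006, 0.69, 0, -0.01, 0, -0.012, 0.69]

```text
t: 10.32
tcp_pos: [0.6426, -0.0085, 0.0865]
eef_rot: [-3.142, 0.0, -0.291]
force: [-0.3, -3.5, -2.8]
opening: 0.309
grasp_force: 1.5
```

Emit:
arm_command:
  targets: [0, -0.004, 0, -0.005, 0.69, 0, -0.007, 0, -0.008, 0.69]

```text
t: 10.58
tcp_pos: [0.6431, -0.0076, 0.0865]
eef_rot: [-3.141, -0.0, -0.278]
force: [-1.6, -3.2, -2.5]
opening: 0.307
grasp_force: 1.7
```

Emit:
arm_command:
  targets: [0, -0.004, 0, -0.005, 0.69, 0, -0.007, 0, -0.008, 0.69]

```text
t: 10.82
tcp_pos: [0.6435, -0.0062, 0.0867]
eef_rot: [-3.141, -0.0, -0.266]
force: [0.2, -1.8, -1.2]
opening: 0.309
grasp_force: 0.7
```

Emit:
arm_command:
  targets: [0, -0.002, 0, -0.002, 0.69, 0, -0.004, 0, -0.004, 0.69]

```text
t: 11.08
tcp_pos: [0.6436, -0.006, 0.0867]
eef_rot: [-3.141, -0.0, -0.26]
force: [-0.8, -1.1, 0.3]
opening: 0.312
grasp_force: 0.7
```

```bash
python3 - <<'E'
from h import *
A=np.array([.5574,.0163]);s=robot.read_state()
d=s["tcp_pos"][:2]-A;print(np.degrees(np.arctan2(d[1],d[0]))+62.6,s["force"])
c=optics.capture("wrist");P=s["tcp_pos"][:2]
u,v=map(int,proj(c,[*P,.119],True))
for z in(.109,.119):
    q=A+d/np.hypot(*d)*.0895
    print(z,[(round((proj(c,[q[0]+.012*x,q[1]+.012*y,z],True)[0]-u+80)*4),round((proj(c,[q[0]+.012*x,q[1]+.012*y,z],True)[1]-v+75)*4)) for x,y in((0,0),(d/np.hypot(*d)),(-d/np.hypot(*d)),(-d[1]/.0895,d[0]/.0895),(d[1]/.0895,-d[0]/.0895))])
cv2.imwrite("pics/w4.png",cv2.resize(c["img"][v-75:v+75,u-80:u+80],None,fx=4,fy=4,interpolation=cv2.INTER_CUBIC))
E
```

```text
48.1097947986286 [-0.75374583 -1.06440424  0.33369556]
0.109 [(322, 245), (321, 154), (322, 328), (215, 244), (428, 243)]
0.119 [(322, 299), (321, 205), (322, 383), (208, 298), (435, 297)]
```

View pics/w4.png

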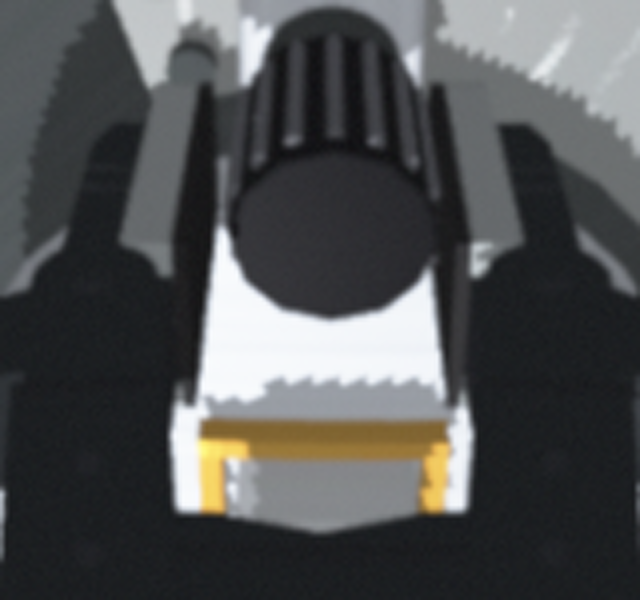

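The knob's top face now spans rows 150–318, against 197–365 while riding. After correcting for the nest's shift of about 7 px, that is the full 10 mm drop, so the pin is home. I'm opening and retreating straight up.

Emit:
arm_command:
  targets: [0, 0.003, 0, 0, 0.6, 0, 0.003, 0, 0, 0.45, 0, 0.003, 0, 0, 0.4, 0, 0.003, -0.15, 0, 0.4, 0, 0.003, -0.4, 0, 0.3, 0, 0.003, -0.8, 0, 0, 0, 0.003, -0.9, 0, 0, 0, 0.003, -0.9, 0, 0]

```text
t: 12.12
tcp_pos: [0.6437, -0.0065, 0.2223]
eef_rot: [-3.141, -0.002, -0.26]
force: [-0.1, -0.4, -1.1]
opening: 1.001
grasp_force: 0.0
```

```bash
python3 - <<'E'
from h import *
s=robot.read_state();print(s["t"],s["tcp_pos"],s["force"])
c=optics.capture("wrist")
for l,z in(("knob_top",.109),("specimen",.084)):
    for r in optics.outline_of("wrist",l)[:1]:
        print(l,r["confidence"],r["rect"])
u,v=map(int,proj(c,[.6433,-.0071,.109],True));print(u,v)
x0=max(0,u-90);y0=max(0,v-60);print(x0,y0)
cv2.imwrite("pics/w5.png",cv2.resize(c["img"][y0:y0+140,x0:x0+180],None,fx=4,fy=4,interpolation=cv2.INTER_CUBIC))
for z in(.109,.119):print(z,[((proj(c,[.5574+r*np.cos(np.radians(-15.3)),.0163+r*np.sin(np.radians(-15.3)),z],True)-np.array([x0,y0]))*4).round() for r in(.078,.09)])
E
```

```text
12.125 [ 0.6436608  -0.00645853  0.22227123] [-0.08663157 -0.40793081 -1.13458109]
knob_top 0.81 [267.3, 179.6, 296.7, 216.8]
specimen 0.87 [266.5, 259.7, 298.3, 293.3]
281 203
191 143
0.109 [array([360., 292.]), array([361., 238.])]
0.119 [array([360., 309.]), array([361., 253.])]
```

View pics/w5.png

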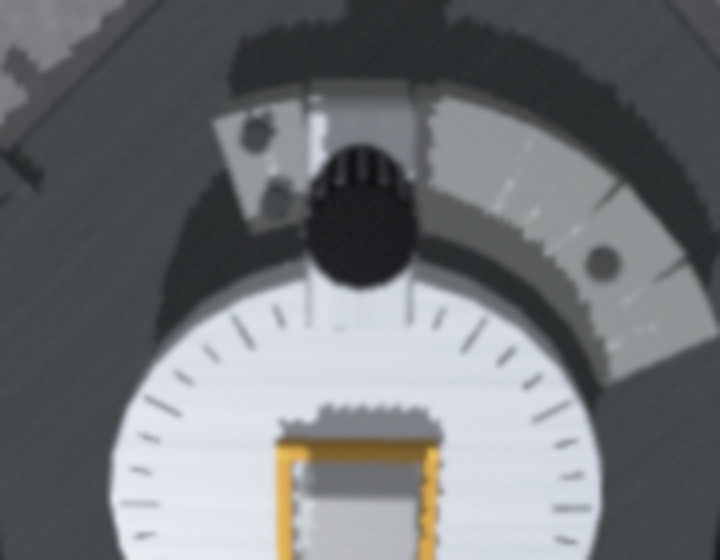

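The knob's inner edge is at row 290, where 292 is expected for a fully seated pin and 309 for one still riding. The home hole is open at (603,264), the next hole is covered, and the specimen box is in its nest.

```bash
python3 -c "
from plant import robot
print(robot.sign_off())"
```

```text
the job is handed in; nothing more can be done
None
```

The turntable is indexed about 47° counterclockwise with the pin fully down in the next hole, the specimen box is still in its nest, and the gripper is clear; I handed the job in at about 12 s, and sign-off returned no verdict.

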